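# Prop the display box open on its stay rod

### The job

Prop open the clear acrylic display box: lift the stay rod at its right side by the crossbar so that the pin at its end pushes the lid up, and swing it on, the pin sliding under the lid's edge, until the pin drops into the holding hole, whose place you must find by feel. Be gentle with the acrylic, stop pushing as soon as the pin is in the hole, and leave the lid standing on the rod with your hand off. Do not disturb the ornaments around the box.

Things in the scene. Friction and masses are not known exactly. Their poses are not given: they have to be found in the camera images.
- case: Clear acrylic box with a dark wooden floor, 240 (x) by 200 (y) by 100 mm high, fixed to the shelf, its press-button latch at the front already released. Origin: centre of its underside; x points to its back (hinge) side, z up; its front faces -x, towards the robot at yaw 0. The lid's hinge line runs along y at x = +125, z = 100 mm.
- lid: Clear acrylic lid with aluminium edging, 245 x 200 x 6 mm, 0.5 to 0.75 kg with its runner. Its weight always closes it; a damped hinge slows it. Origin: middle of the hinge line, 100 mm up at the back; shut, its axes are those of the case and it reaches 250 mm to -x. It opens by turning about +y, front edge rising, 0 to 1.4 rad.
- lid_edge (a point): Point under the lid's right edge, 145 mm from the hinge line, on the slippery underside (z = 0 of the lid's frame) of a steel runner 16 mm wide. The holding hole opens downward in the runner, 11 mm along x, 9 mm deep, under a small raised steel block 36 mm long with a screw head. Block and hole are clamped up to 20 mm either side of this point, new each time, not measured.
- rod: Steel stay rod, 8 mm thick, 110 mm from pivot to end pin, right of the box. Origin: its pivot, fixed at x = +5, y = -126, z = 94.5 mm of the case's frame. Parked it lies level, pointing to the case's -x. It swings upward about the case's +y, 0 to 2.2 rad, and falls back with the lid if let go outside the hole. The hole is met at 1.5 to 2.05 rad, just past upright.
- rod_grip (a point): Where to grip the crossbar, a round steel bar 12 mm thick sticking out 76 mm from the rod to the case's -y, 80 mm from the pivot. This point is on its axis, 55 mm out from the rod. It turns between fingers that point down and close along the case's x. Raising it takes 3 to 9 N.
- rod_pin (a point): Middle of the round end pin, 8 mm thick, pointing to the box under the runner: at z = -4 mm in the lid's frame while sliding, about +5 mm seated in the hole. As it enters, the lid drops 9 mm and the resistance to the swing vanishes; 2 to 3 mm further it goes hard against the hole's wall. More than 25 N between pin and lid damages the acrylic.
- teapot: Yellow ceramic teapot ornament, about 160 mm long, 95 mm high. Origin: centre of its underside.
- vase: Matte white porcelain vase, 100 mm wide, 175 mm high. Origin: centre of its underside.
- keyblock: Steel key hook block, 50 by 150 by 70 mm, with three pegs. Origin: centre of its underside.
- robin: Wooden robin figure on a round foot, 93 mm high, left of the box. Origin: centre of its underside.
- tealight: Clear glass tealight cup, 60 mm wide, 50 mm high, to the back of the box's right side. Origin: centre of its underside.
- clock: Small wooden clock, 50 by 110 by 90 mm. Origin: centre of its underside.

How it is judged:
On the way, in this order (a step that is already met when the one before it is completed fails the run):
1. the lid is raised by more than 0.3 rad (angle between lid's own z axis and vertical above 0.3 rad), for 0.1 s.
2. the pin is in the holding hole (angle between lid's own z axis and vertical between 0.6 and 0.95 rad and z of rod_pin in the frame of lid between 0.002 and 0.009 m), for 0.2 s.
At the end, for the whole second after the job is handed in: The lid stands still, open by 0.6 to 0.95 rad, on the rod, whose pin is in the holding hole (pin axis 2 to 9 mm above the runner's underside), lid and rod at rest (under 0.05 rad/s), ornaments within 20 mm of where they stood (all of step 2 and angular speed of each of lid, rod below 0.05 rad/s); the robot touches nothing.
It fails at once if the rod's pin is forced against the lid with more than 25 N (contact force between rod and lid above 25 N).
It fails at once if the robot presses on the lid with more than 15 N (contact force between any of the arm, the fingers and lid above 15 N).
It fails at once if an ornament is moved by more than 20 mm (distance of any of teapot, vase, keyblock, robin, tealight, clock from where it was at the start of the episode above 0.02 m).
It also fails if it takes over 54 s, if anything falls off the work surface, if the arm or the gripper's body presses on something with over 40 N, if the wrist force passes 120 N, or if a joint passes its speed limit or range.

### The arm

A 7-joint arm with a two-finger parallel gripper is mounted at the origin on the work surface. World frame = base frame: x ahead of the robot, y to its left, z up, the work surface at z = 0. Lengths are in m, angles in rad, forces in N, time in s.
With the tool pointing down it reaches from about 0.4 to 0.85 m from the base axis. Payload 10.4 kg.
Tool frame: the origin (TCP) lies at the very end of the fingers, on their centre line; the grasp point (between the pads) lies 19 mm behind it; z points along the fingers, y is the line along which they close (so a half turn about z gives the same grasp; the last joint's range is limited). The gripper opens to 87 mm and grips with 3 to 60 N. Pads are 19 mm wide; open, the fingers measure 117 mm over their backs; the gripper's body (75 mm by 190 mm) begins 51 mm behind the grasp point.
Start: joints at [1.209, 0.332, -0.065, 1.46, 0.022, 1.35, -0.088], TCP at [0.208, -0.589, 0.223] pointing down, gripper open.
Joint ranges: [-2.6, 2.6], [-0.5, 2.12], [-1.47, 1.34], [0.16, 2.42], [-1.27, 4.41], [0.06, 2.06], [-2.6, 2.6]. Speed limits (rad/s): [2.22, 2.22, 2.79, 2.79, 3.14, 3.14, 3.14].

### API

Orientations are given as a 3x3 rotation matrix whose columns are the frame's x, y, z axes.
In Python, from workcell import arm gives the robot as it stands. The module is installed in compiled form; this text tells all that it offers.
- The arm moves only by the tool play_rows, never from a script. Its argument "rows" is a list of rows, each a list of 3 entries, a list of its own where there are three numbers: the finger opening in mm, from 0 to 87, then the shift along the tool's x, y, z in mm, then the turn about the tool's z in degrees. In form: [[jaw, [x, y, z], spin], ...]. A call has 1 to 10 rows; each row is the pose to reach, as a shift and turn from the pose commanded when the call began, along the tool's axes at that moment; what a row does not reach only later rows make up. A row lasts 1/10 s, in which the tool goes at most 50 mm and 8.59 degrees, less where a joint would pass 70% of its speed; a pose out of reach is approached as far as the arm can. A call with a gripper value outside its range is refused whole. The fingers move at their own pace and stop on an object; "force" is the grip in N (left out, the last holds). Time passes only in rows, so rows that repeat a pose let the fingers close. It gives the time, the measured TCP pose, the force, the opening and the grip force at its end, in the units of the state.
- arm.observe(): the state, without advancing time (a new reading comes with each control period).
- arm.snapshot(name): name is "side" or "top"; returns a dict with "img" (384x512x3 uint8, blue, green, red), "fx", "fy", "cx", "cy" (pixels), "cam_to_world" (4x4, takes a point from camera to world coordinates). Camera axes: x right, y down, z forward; pixel columns grow to the right and rows downward; lengths in m; the calibration is good to about 2 mm. A picture is of the moment at which its call begins. There is no depth.
- arm.job_done(): hands the job in; it is judged then, once.
The state is a dict: "clock": time; "q": joint angles; "joint_velocities": joint speeds; "joint_torque": joint torques, N m; "tcp_pos": TCP position; "orientation": TCP orientation; "ft_force": force on the tool from outside, world axes, zero at the start; "wrist_torque": the same for the moment, N m; "opening": opening from 0.0 (shut) to 1.0 (fully open); "grasp_force": force on a finger pad.
Only numpy, scipy, OpenCV 4.12 (cv2) and the standard library are available. Lean on these libraries where they do the work, as an engineer would, in place of code of your own. Each camera call takes 0.05 s, during which the arm holds its last target. There are 200 camera calls.

## Working session

There is one attempt and no reset: what is moved stays moved. The work goes in short steps, Python scripts to look and compute and a tool call to move; the robot and the scene stay as the last step left them, time stands still between calls to the robot, and variables do not carry over. Pictures are saved under pics/ and viewed, at most 10 in all, crops included, and the job is handed in when it is done.

Besides the shell and the picture viewer there is one more tool, called after "Call:" by a JSON object that holds its "op" and its "data". play_rows: Moves the arm, as the interface text tells. Its arguments: {"type":"object","properties":{"rows":{"type":"array"},"force":{"type":"number"}},"required":["rows"]}

```bash
mkdir -p pics
python3 - <<'E'
from workcell import arm
import cv2,numpy as np,pickle
np.set_printoptions(precision=4,suppress=True)
for n in("side","top"):
    s=arm.snapshot(n); cv2.imwrite(f"pics/{n}0.png",s["img"]); pickle.dump(s,open(f"{n}0.pkl","wb"))
    print(n,s["fx"],s["fy"],s["cx"],s["cy"]);print(s["cam_to_world"])
o=arm.observe();print(o)
E
```

```text
side 467.34214370638836 467.34214370638836 258.2268205468995 194.48907039504104
[[-0.9578 -0.1887  0.2168  0.225 ]
 [-0.2872  0.6036 -0.7438  1.2097]
 [ 0.0095 -0.7747 -0.6323  1.151 ]
 [ 0.      0.      0.      1.    ]]
top 398.70085397488555 398.70085397488555 256.38982289737936 191.16305843073025
[[-0.0047 -0.9972  0.0753  0.4916]
 [-1.      0.0053  0.0081  0.003 ]
 [-0.0084 -0.0753 -0.9971  1.1866]
 [ 0.      0.      0.      1.    ]]
{'clock': 0.1, 'q': array([ 1.2094,  0.3328, -0.0647,  1.4608,  0.0216,  1.3499, -0.0885]), 'joint_velocities': array([ 0.0004, -0.0014,  0.0004, -0.0023,  0.0002,  0.0028, -0.0009]), 'joint_torque': array([  0.0013, -62.4546,   0.0246, -39.0717,  -0.0614,   0.0367,
         0.    ]), 'tcp_pos': array([ 0.2076, -0.5892,  0.2218]), 'orientation': array([[ 0.9431,  0.3324, -0.0005],
       [ 0.3324, -0.9431,  0.0012],
       [-0.0001, -0.0013, -1.    ]]), 'ft_force': array([-0.8661,  0.9661, -0.6031]), 'wrist_torque': array([0.0564, 0.0285, 0.0162]), 'grasp_force': 0.0, 'opening': 1.0028268471850512}
```

View pics/side0.png

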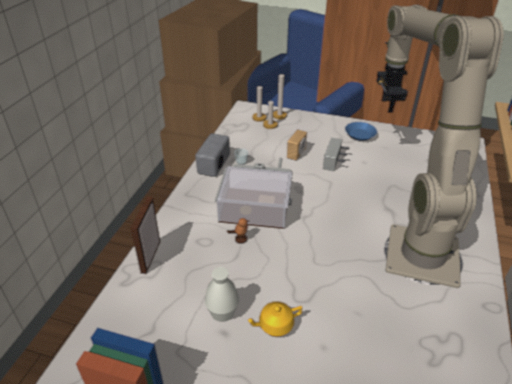

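View pics/top0.png

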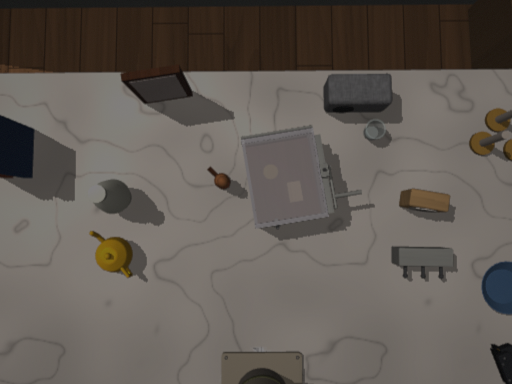

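The side view shows the box at about (256,195). In the top view it is centred near (288,178), with the crossbar from about (335,196) to (360,193), the clock at (427,200) and the tealight at (375,130). I'll zoom in on the box.

Run:
```python
import cv2
i=cv2.imread("pics/top0.png")[110:240,225:395]; cv2.imwrite("pics/c1.png",cv2.resize(i,None,fx=4.6,fy=4.6,interpolation=cv2.INTER_CUBIC))
```

```text
(no output)
```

View pics/c1.png

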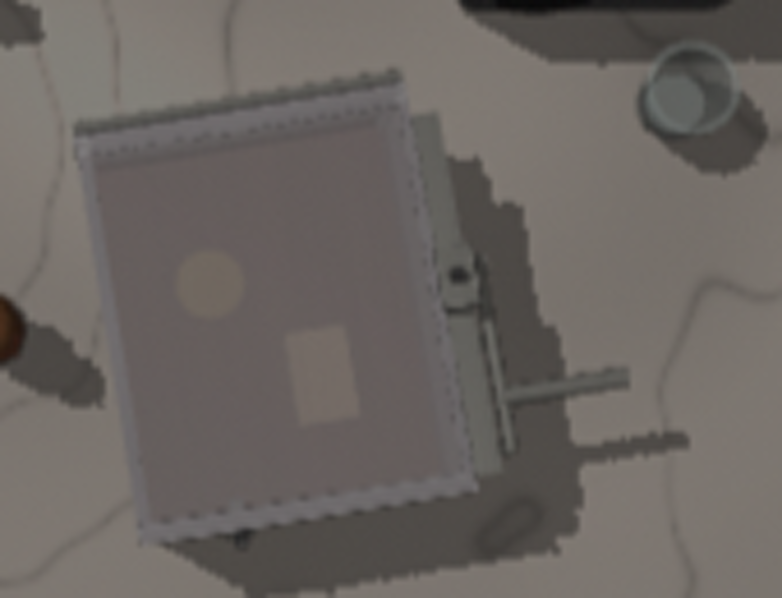

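The crop shows the shut lid with corners at about (148,540), (475,487), (400,75) and (78,125). The runner block with its screw head is at (458,280), the rod runs down to (510,450), and the crossbar axis runs from (510,393) to (628,377).

```bash
cat > h.py <<'E'
import numpy as np,pickle
np.set_printoptions(precision=4,suppress=True)
def ray(s,u,v,z):
    d=s["cam_to_world"][:3,:3]@[(u-s["cx"])/s["fx"],(v-s["cy"])/s["fy"],1]; o=s["cam_to_world"][:3,3]
    return o+d*(z-o[2])/d[2]
def proj(s,p):
    c=np.linalg.inv(s["cam_to_world"])@np.r_[p,1]; return c[0]/c[2]*s["fx"]+s["cx"],c[1]/c[2]*s["fy"]+s["cy"]
E
python3 - <<'E'
from h import *
s=pickle.load(open("top0.pkl","rb"))
f=lambda x,y,z:ray(s,225+(x+.5)/4.6-.5,110+(y+.5)/4.6-.5,z)
fl,fr,br,bl=[f(x,y,.106) for x,y in((148,540),(475,487),(400,75),(78,125))]
print(fl,fr,br,bl,"w",np.linalg.norm(fl-fr),np.linalg.norm(fr-br))
print("yaws",np.degrees(np.arctan2(*(br-fr)[1::-1])),np.degrees(np.arctan2(*(bl-fl)[1::-1])),np.degrees(np.arctan2(*(fl-fr)[1::-1]))-90,np.degrees(np.arctan2(*(bl-br)[1::-1]))-90)
a,b=f(510,393,.0945),f(628,377,.0945);re=f(510,450,.0945)
print("bar",a,b,np.linalg.norm(a-b),np.degrees(np.arctan2(*(a-b)[1::-1]))-90, "rod end",re)
yaw=np.radians(np.degrees(np.arctan2(*(br-fr)[1::-1])))
for yd in(10,):
  for yaw in [np.radians(np.degrees(np.arctan2(*(fl-fr)[1::-1]))-90)]:
    X=np.array([np.cos(yaw),np.sin(yaw),0]);Y=np.array([-X[1],X[0],0])
    c1=(fl+fr)/2+125*X*1e-3
    c2=b-X*(5-80)*1e-3+Y*(126+76)*1e-3   # from bar end
    print("case",c1,c2,np.degrees(yaw))
    m=f(458,280,.112); print("block case",(m-c1)@X,(m-c1)@Y, "grip",b+Y*.021)
    for c in(c1,c2): print("grip pred",c+X*(-.075)-Y*.181)
E
```

```text
[0.4761 0.0112 0.106 ] [ 0.5063 -0.181   0.106 ] [ 0.7522 -0.1407  0.106 ] [0.7232 0.0518 0.106 ] w 0.1945462276957173 0.249245734061408
yaws 9.302997661227018 9.339589390227427 8.909515402037073 8.573599143370203
bar [ 0.5622 -0.2048  0.0945] [ 0.5714 -0.2752  0.0945] 0.07097419404250285 7.435912098866098 rod end [ 0.5283 -0.2042  0.0945]
case [ 0.6147 -0.0656  0.106 ] [ 0.6142 -0.064   0.0945] 8.909515402037073
block case -0.0034209467962846817 -0.10741238315158488 grip [ 0.5681 -0.2545  0.0945]
grip pred [ 0.5686 -0.256   0.106 ]
grip pred [ 0.5681 -0.2545  0.0945]
```

```bash
cat >> h.py <<'E'
from scipy.optimize import fsolve
yaw=np.radians(9.1);X=np.array([np.cos(yaw),np.sin(yaw),0]);Y=np.array([-X[1],X[0],0]);Z=np.array([0,0,1.])
C=np.array([.6145,-.065,0]); OUT=.058
def bar(th): return C+X*(.005-.08*np.cos(th))-Y*(.126+OUT)+Z*(.0945+.08*np.sin(th))
def tcp(th): return bar(th)-Z*.019
def seat(d,h=5):
    f=lambda v:[125-d*np.cos(v[0])+h*np.sin(v[0])-5+110*np.cos(v[1]),100+d*np.sin(v[0])+h*np.cos(v[0])-94.5-110*np.sin(v[1])]
    return fsolve(f,[.8,1.75])
E
python3 - <<'E'
from h import *
from workcell import arm
for d in(125,128.4,132,145,165): print(d,"slide",seat(d,-4),"seated",seat(d))
o=arm.observe();R=o["orientation"]
print("above tool mm",R.T@(tcp(0)+[0,0,.1]-o["tcp_pos"])*1e3, "spin",np.degrees(np.arctan2(*(R.T@X)[[0,1]])), R.T@X)
print(tcp(0))
for th in np.arange(0,1.9,.15): d=(bar(th)-bar(0))*1e3; print(round(th,2),d@X,d[2])
E
```

```text
125 slide [0.9158 1.9497] seated [0.8437 1.9493]
128.4 slide [0.8998 1.9142] seated [0.8296 1.9138]
132 slide [0.8826 1.8761] seated [0.8143 1.8758]
145 slide [0.8175 1.7342] seated [0.7553 1.7339]
165 slide [0.7076 1.4981] seated [0.6529 1.4978]
above tool mm [ 451.2693 -191.4477   46.543 ] spin 79.68684211630602 [ 0.9838  0.179  -0.0003]
[ 0.5695 -0.2585  0.0755]
0.0 0.0 0.0
0.15 0.8983137651166413 11.955050597887942
0.3 3.573080869951515 23.641616532907168
0.45 7.964231811785804 34.79724272889842
0.6 13.973150807225675 45.17139787160282
0.75 21.464890490094366 54.53110080186674
0.9 30.271202538346866 62.666152770198686
1.05 40.19431616866186 69.39385804752138
1.2 51.011379641866064 74.56312687737812
1.35 62.47946503255667 78.05786862613273
1.5 74.34102386658371 79.79959892832436
1.65 86.3296711045387 79.74920227631353
1.8 98.17616757544698 77.90781047025561
```

Call:
{"op": "play_rows", "data": {"rows": [[87, [45, -19, 0], -8], [87, [90, -38, 0], -16], [87, [135, -57, 0], -24], [87, [180, -76, 0], -32], [87, [225, -95, 5], -40], [87, [271, -115, 10], -48], [87, [316, -134, 20], -56], [87, [361, -153, 30], -64], [87, [406, -172, 40], -72], [87, [451, -191, 46], -80]], "force": 25}}

```text
clock: 1.1
tcp_pos: [0.5704, -0.2579, 0.1755]
orientation: [[-0.169, 0.986, -0.001], [0.986, 0.169, 0.0], [0.0, -0.001, -1.0]]
ft_force: [-0.2, -0.5, -0.0]
opening: 1.0
grasp_force: 0.0
```

Call:
{"op": "play_rows", "data": {"rows": [[87, [0, 0, 0], 0], [87, [0, 0, 0], 0]]}}

```text
clock: 1.3
tcp_pos: [0.5701, -0.258, 0.1757]
orientation: [[-0.166, 0.986, -0.001], [0.986, 0.166, 0.001], [0.001, -0.001, -1.0]]
ft_force: [-0.2, 0.1, -0.1]
opening: 1.0
grasp_force: 0.0
```

Run:
```python
from h import *
from workcell import arm
import cv2
o=arm.observe();R=o["orientation"];print(o["clock"],o["tcp_pos"],o["q"],o["ft_force"]);print(R)
print("to grip tool mm",R.T@(tcp(0)-o["tcp_pos"])*1e3, "Xerr",R.T@X)
for n in("side","top"):
    s=arm.snapshot(n);print(n,proj(s,tcp(0)),proj(s,o["tcp_pos"]))
    u,v=map(int,proj(s,bar(0)));i=s["img"][v-65:v+45,u-75:u+75];cv2.imwrite(f"pics/a_{n}.png",i)
    pickle.dump(s,open(f"{n}1.pkl","wb"))
a,b=[cv2.resize(cv2.imread(f"pics/a_{n}.png"),(600,440)) for n in("side","top")]
cv2.imwrite("pics/a.png",cv2.resize(np.hstack([a,b]),(800,293)))
```

```text
1.3 [ 0.5701 -0.258   0.1757] [ 0.7292  0.4064 -0.4906  1.4994  0.1946  1.286   0.3842] [-0.1859  0.0856 -0.1396]
[[-0.1659  0.9862 -0.0011]
 [ 0.9861  0.1659  0.0011]
 [ 0.0012 -0.0009 -1.    ]]
to grip tool mm [ -0.6097  -0.5147 100.1972] Xerr [-0.0078  1.     -0.0009]
side (np.float64(278.8553816165811), np.float64(164.61998821859723)) (np.float64(279.6682253896959), np.float64(143.27538615112303))
top (np.float64(353.431806173983), np.float64(192.76455520634698)) (np.float64(362.4470450486523), np.float64(189.7501262319445))
```

View pics/a.png

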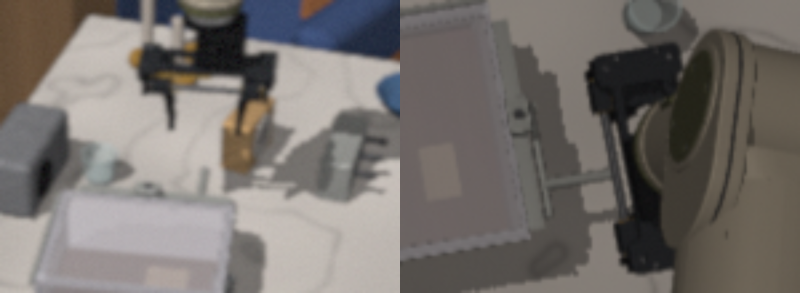

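The picture shows the open fingers straddling the crossbar (at about (580,180) in the right half), wide side along the case's x, clear of the lid. I'll descend and close.

Call:
{"op": "play_rows", "data": {"rows": [[87, [0, 0, 30], 0], [87, [0, 0, 60], 0], [87, [-0.5, -0.5, 85], 0], [87, [-0.5, -0.5, 100], 0], [87, [-0.5, -0.5, 100], 0], [40, [-0.5, -0.5, 100], 0], [30, [-0.5, -0.5, 100], 0], [22, [-0.5, -0.5, 100], 0], [18, [-0.5, -0.5, 100], 0], [15, [-0.5, -0.5, 100], 0]], "force": 25}}

```text
clock: 2.4
tcp_pos: [0.5694, -0.2601, 0.077]
orientation: [[-0.164, 0.987, 0.001], [0.987, 0.164, -0.0], [-0.0, 0.0, -1.0]]
ft_force: [0.3, -0.0, 0.4]
opening: 0.629
grasp_force: 0.0
```

Call:
{"op": "play_rows", "data": {"rows": [[14, [0, 0, 0], 0], [13, [0, 0, 0], 0], [11, [0, 0, 0], 0], [9, [0, 0, 0], 0], [6, [0, 0, 0], 0], [6, [0, 0, 0], 0]]}}

```text
clock: 3.0
tcp_pos: [0.5684, -0.2602, 0.0764]
orientation: [[-0.163, 0.987, -0.002], [0.987, 0.163, -0.0], [0.0, -0.002, -1.0]]
ft_force: [-5.1, -1.2, 2.6]
opening: 0.132
grasp_force: 25.0
```

Call:
{"op": "play_rows", "data": {"rows": [[6, [0, -1, 0], 0], [6, [0, -1, -2], 0], [6, [0, -1, -4], 0], [6, [0, -0.5, -7], 0], [6, [0, -0.3, -10], 0], [6, [0, 0, -13], 0]]}}

```text
clock: 3.6
tcp_pos: [0.5692, -0.26, 0.0896]
orientation: [[-0.164, 0.987, -0.0], [0.987, 0.164, 0.0], [0.0, -0.0, -1.0]]
ft_force: [4.3, -0.6, -9.6]
opening: 0.127
grasp_force: 25.0
```

```bash
cat > st.py <<'E'
from h import *
from workcell import arm
o=arm.observe();R=o["orientation"];f=o["ft_force"];g=o["tcp_pos"]-R[:,2]*.019
d=(g-C)*1e3; x,y,z=d@X,d@Y,d[2]
th=np.arctan2(z-94.5,-(x-5));t=X*np.sin(th)+Z*np.cos(th);r=-X*np.cos(th)+Z*np.sin(th)
print("t",o["clock"],"case xyz",np.round([x,y,z],1),"th",round(th,3),"rad",round(np.hypot(z-94.5,x-5),1),"F tan",f@t,"rad",f@r,"y",f@Y,"open",o["opening"]*87,o["grasp_force"])
E
python3 st.py
```

```text
t 3.6 case xyz [ -75.6 -185.4  108.6] th 0.173 rad 81.8 F tan -8.704821601837887 rad -5.749452262161987 y -1.3240458830253745 open 11.077492759727209 24.999929666519165
```

Call:
{"op": "play_rows", "data": {"rows": [[6, [0, 2, -5], 0], [6, [0, 3.5, -11], 0], [6, [0, 5.5, -16], 0], [6, [0, 8, -22], 0], [6, [0, 10.5, -27], 0], [6, [0, 14, -32], 0], [6, [0, 17.5, -37], 0], [6, [0, 21.5, -42], 0]]}}

```text
clock: 4.4
tcp_pos: [0.5872, -0.2574, 0.1318]
orientation: [[-0.162, 0.987, -0.007], [0.987, 0.162, -0.0], [0.001, -0.007, -1.0]]
ft_force: [-18.2, -0.3, 2.6]
opening: 0.126
grasp_force: 25.0
```

```bash
python3 st.py
```

```text
t 4.4 case xyz [ -57.2 -185.7  150.8] th 0.736 rad 83.9 F tan -10.176519125888808 rad 15.150490322873518 y 2.5924008635627285 open 11.000213505873159 25.00335395336151
```

Call:
{"op": "play_rows", "data": {"rows": [[6, [0, -1.5, 0], 0], [6, [0, -3, 0], 0], [6, [0, -3, 0], 0]]}}

```text
clock: 4.7
tcp_pos: [0.5871, -0.2572, 0.1322]
orientation: [[-0.163, 0.987, -0.0], [0.987, 0.163, -0.0], [-0.0, -0.0, -1.0]]
ft_force: [-5.0, -0.7, -1.7]
opening: 0.131
grasp_force: 25.0
```

```bash
python3 st.py
python3 - <<'E'
from h import *
from workcell import arm
import cv2
ims=[]
for n in("side","top"):
    s=arm.snapshot(n);u,v=map(int,proj(s,bar(.7)));ims.append(cv2.resize(s["img"][v-50:v+50,u-60:u+60],(400,333),interpolation=cv2.INTER_CUBIC))
cv2.imwrite("pics/b.png",np.hstack(ims))
E
```

```text
t 4.7 case xyz [ -57.4 -185.5  151.2] th 0.737 rad 84.3 F tan -4.655212505901658 rad 2.5308295804586716 y 0.13578141342831979 open 11.366134639633199 25.009457767009735
```

View pics/b.png

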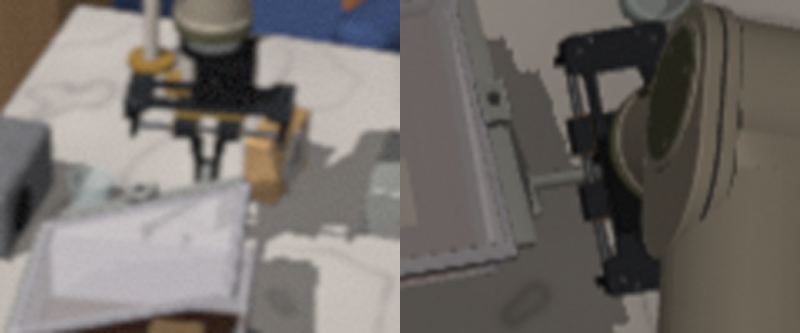

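The picture shows the lid opening and the fingers holding the bar. The bar slid about 4 mm towards the tips, so I'll use that offset and carry on along the arc.

Call:
{"op": "play_rows", "data": {"rows": [[6, [0, 3.5, -4], 0], [6, [0, 7, -7.3], 0], [6, [0, 11, -10.6], 0], [6, [0, 15, -13.6], 0], [6, [0, 19, -16], 0], [6, [0, 23, -18.5], 0], [6, [0, 27.5, -20.7], 0], [6, [0, 31.5, -22.5], 0]]}}

```text
clock: 5.6
tcp_pos: [0.6175, -0.2527, 0.1565]
orientation: [[-0.162, 0.987, -0.002], [0.987, 0.162, -0.002], [-0.001, -0.002, -1.0]]
ft_force: [-13.9, -0.4, 10.9]
opening: 0.128
grasp_force: 25.0
```

```bash
python3 st.py
```

```text
t 5.6 case xyz [ -26.7 -185.7  175.5] th 1.198 rad 87.0 F tan -8.869119099559205 rad 15.216562521030397 y 1.7615003442491661 open 11.156797545091937 24.999256432056427
```

Run:
```python
from h import *
from workcell import arm
import cv2
s=arm.snapshot("side");pickle.dump(s,open("side2.pkl","wb"))
o=arm.observe();u,v=map(int,proj(s,o["tcp_pos"]));print(u-30,v-25,proj(s,o["tcp_pos"]))
print([proj(s,o["tcp_pos"]+Z*.001*k) for k in(8,11,19)])
print("bar ends",[[proj(s,C+X*(.005-.08*np.cos(t))-Y*(.126+k)+Z*(.0945+.08*np.sin(t))) for k in(0,.076)] for t in(1.1,1.15,1.2,1.3)])
cv2.imwrite("pics/d.png",cv2.resize(s["img"][v-25:v+25,u-30:u+30],None,fx=12,fy=12,interpolation=cv2.INTER_CUBIC))
```

```text
236 121 (np.float64(266.94049924696213), np.float64(146.09626209339126))
[(np.float64(266.98479711791424), np.float64(144.3477103188482)), (np.float64(267.00147320473843), np.float64(143.68946195200618)), (np.float64(267.04611561620845), np.float64(141.92731027026448))]
bar ends [[(np.float64(266.6109847547179), np.float64(152.90393689166746)), (np.float64(268.93600057976016), np.float64(141.95178723194246))], [(np.float64(265.6628919335251), np.float64(152.44159291635896)), (np.float64(268.0195167150591), np.float64(141.49989126099973))], [(np.float64(264.69142589698737), np.float64(152.01767408677824)), (np.float64(267.0802785863493), np.float64(141.08593228235546))], [(np.float64(262.68888527470074), np.float64(151.2897626407282)), (np.float64(265.1436784045998), np.float64(140.37635115242946))]]
```

View pics/d.png

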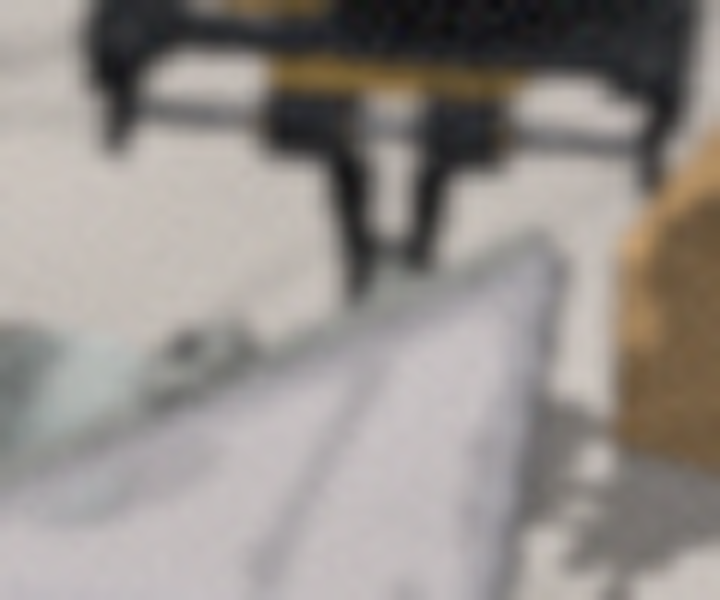

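The picture shows the bar's end between the fingertips at crop (385,250), pixel (268,142). That matches a rod angle of about 1.15 rad, with the bar only about 11 mm above the tips. I'll ease the grip and push the fingers down while swinging on.

Call:
{"op": "play_rows", "data": {"rows": [[6, [0, 2.5, 0], 0], [6, [0, 5.5, 0], 0], [6, [0, 8.5, 0], 0], [6, [0, 11.5, 0], 0], [6, [0, 14.5, 0], 0], [6, [0, 17, 0], 0]], "force": 10}}

```text
clock: 6.25
tcp_pos: [0.6367, -0.25, 0.1579]
orientation: [[-0.163, 0.987, 0.004], [0.987, 0.163, -0.003], [-0.003, 0.004, -1.0]]
ft_force: [-7.3, -1.6, 14.5]
opening: 0.135
grasp_force: 10.0
```

```bash
python3 st.py
```

```text
t 6.25 case xyz [  -7.4 -186.1  176.9] th 1.421 rad 83.4 F tan -5.236428296827303 rad 15.404401192359913 y -0.4657744563840756 open 11.718330599421899 9.998617172241211
```

Call:
{"op": "play_rows", "data": {"rows": [[6, [0, 2.5, 0], 0], [6, [0, 5, -0.5], 0], [6, [0, 7.5, -0.5], 0], [6, [0, 10, -1], 0], [6, [0, 12.5, -1], 0], [6, [0, 15, -1], 0], [6, [0, 17.5, -0.5], 0], [6, [0, 19.5, 0], 0], [6, [0, 21, 0], 0]]}}

```text
clock: 7.15
tcp_pos: [0.6574, -0.2466, 0.1568]
orientation: [[-0.163, 0.987, 0.004], [0.987, 0.163, -0.002], [-0.003, 0.004, -1.0]]
ft_force: [-3.4, -1.6, 4.3]
opening: 0.133
grasp_force: 10.0
```

```bash
python3 st.py
```

```text
t 7.15 case xyz [  13.6 -186.   175.8] th 1.676 rad 81.8 F tan -4.052033004251418 rad 3.8961544172902367 y -1.0267293987467265 open 11.55554820283002 9.99994844198227
```

Call:
{"op": "play_rows", "data": {"rows": [[6, [0, 2, 0], 0], [6, [0, 4, 0.3], 0], [6, [0, 6, 0.7], 0], [6, [0, 8, 1.1], 0]]}}

```text
clock: 7.55
tcp_pos: [0.6649, -0.2454, 0.155]
orientation: [[-0.163, 0.987, 0.003], [0.987, 0.163, -0.002], [-0.002, 0.003, -1.0]]
ft_force: [-3.3, -2.5, 5.2]
opening: 0.127
grasp_force: 10.0
```

```bash
python3 st.py
```

```text
t 7.55 case xyz [  21.2 -186.   174. ] th 1.771 rad 81.1 F tan -4.584345824844244 rad 4.338285252454324 y -1.951241402127531 open 11.067947284901894 10.00073567032814
```

Call:
{"op": "play_rows", "data": {"rows": [[6, [0, 1, 0.2], 0], [6, [0, 2, 0.5], 0], [6, [0, 3, 0.7], 0]]}}

```text
clock: 7.85
tcp_pos: [0.6678, -0.2448, 0.1541]
orientation: [[-0.163, 0.987, 0.003], [0.987, 0.163, -0.002], [-0.002, 0.003, -1.0]]
ft_force: [-1.9, -3.4, 4.5]
opening: 0.136
grasp_force: 10.0
```

```bash
python3 st.py
```

```text
t 7.85 case xyz [  24.2 -185.9  173.1] th 1.81 rad 80.9 F tan -3.418497026468655 rad 3.7599276012431706 y -3.0128651003847233 open 11.797630054523005 10.001569390296936
```

Call:
{"op": "play_rows", "data": {"rows": [[6, [0, 0.7, 0.2], 0], [6, [0, 1.4, 0.4], 0], [6, [0, 2, 0.6], 0]]}}

```text
clock: 8.15
tcp_pos: [0.6698, -0.2445, 0.1533]
orientation: [[-0.163, 0.987, 0.003], [0.987, 0.163, -0.002], [-0.002, 0.002, -1.0]]
ft_force: [-2.3, -3.7, 5.3]
opening: 0.128
grasp_force: 10.0
```

Call:
{"op": "play_rows", "data": {"rows": [[6, [0, 0.7, 0.2], 0], [6, [0, 1.4, 0.4], 0], [6, [0, 2, 0.6], 0]]}}

```text
clock: 8.45
tcp_pos: [0.6718, -0.2442, 0.1525]
orientation: [[-0.163, 0.987, 0.003], [0.987, 0.163, -0.002], [-0.002, 0.003, -1.0]]
ft_force: [1.6, -4.3, 4.6]
opening: 0.128
grasp_force: 10.0
```

```bash
python3 st.py
```

```text
t 8.45 case xyz [  28.2 -185.9  171.5] th 1.864 rad 80.4 F tan -0.4757328814302515 rad 4.666743130497949 y -4.479155139300756 open 11.15151390333011 10.004377663135529
```

Resistance dropped to nearly zero at about 1.86 rad. I'll hold and check the lid.

Call:
{"op": "play_rows", "data": {"rows": [[6, [0, 0, 0], 0], [6, [0, 0, 0], 0], [6, [0, 0, 0], 0], [6, [0, 0, 0], 0]]}}

```text
clock: 8.85
tcp_pos: [0.672, -0.2441, 0.1524]
orientation: [[-0.163, 0.987, 0.003], [0.987, 0.163, -0.002], [-0.002, 0.003, -1.0]]
ft_force: [1.9, -4.0, 5.7]
opening: 0.134
grasp_force: 10.0
```

```bash
python3 st.py
python3 - <<'E'
from h import *
from workcell import arm
import cv2
s=arm.snapshot("side")
for a in(.80,.82,.84,.87,.89):
    q=lambda y:C+X*(.125-.25*np.cos(a)+.003*np.sin(a))+Y*y+Z*(.1+.25*np.sin(a)+.003*np.cos(a))
    print(a,proj(s,q(.1)),proj(s,q(-.1)))
u,v=250,150;cv2.imwrite("pics/e.png",cv2.resize(s["img"][90:220,190:330],None,fx=4.5,fy=4.5,interpolation=cv2.INTER_CUBIC))
E
```

```text
t 8.85 case xyz [  28.4 -185.9  171.4] th 1.866 rad 80.4 F tan -0.4440093497416987 rad 5.859486260931253 y -4.254343678520759 open 11.658160876065702 10.006103664636612
0.8 (np.float64(263.89960415032215), np.float64(162.61437587584166)) (np.float64(270.83589608246467), np.float64(130.22496635624213))
0.82 (np.float64(262.7846963493381), np.float64(161.65032905183807)) (np.float64(269.8322432226114), np.float64(129.3153340216009))
0.84 (np.float64(261.64593455912217), np.float64(160.70113326393624)) (np.float64(268.8069691646575), np.float64(128.42032933245508))
0.87 (np.float64(259.8941536370311), np.float64(159.30635247848548)) (np.float64(267.2294894393093), np.float64(127.10632418603838))
0.89 (np.float64(258.6979619165814), np.float64(158.39660838874408)) (np.float64(266.15212972384404), np.float64(126.25002833614458))
```

View pics/e.png

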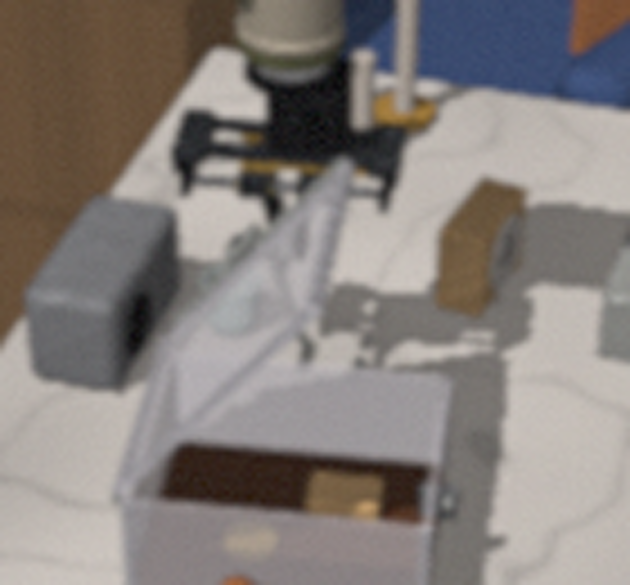

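The picture shows the lid open with its front corners at crop (313,318) and (345,162). That suggests about 0.86 rad, so I can't tell whether the pin is seated. I'll nudge gently and feel.

Call:
{"op": "play_rows", "data": {"rows": [[6, [0, 0.4, 0.1], 0], [6, [0, 0.8, 0.2], 0], [6, [0, 1, 0.3], 0], [6, [0, 1, 0.3], 0]]}}

```text
clock: 9.3
tcp_pos: [0.6731, -0.2439, 0.1519]
orientation: [[-0.163, 0.987, 0.004], [0.987, 0.163, -0.001], [-0.002, 0.003, -1.0]]
ft_force: [3.7, -5.3, 3.0]
opening: 0.13
grasp_force: 10.0
```

```bash
python3 st.py
python3 - <<'E'
from workcell import arm
import cv2
s=arm.snapshot("side");cv2.imwrite("pics/s5.png",s["img"])
E
```

```text
t 9.3 case xyz [  29.6 -185.8  170.9] th 1.882 rad 80.3 F tan 1.7703277841088811 rad 3.763664139492816 y -5.815827190076524 open 11.286024520860481 10.009073317050934
```

Run:
```python
from h import *
s=pickle.load(open("side2.pkl","rb"))
def corner(a,y): return C+X*(.125-.25*np.cos(a)+.006*np.sin(a))+Y*y+Z*(.1+.25*np.sin(a)+.006*np.cos(a))
for th in(1.12,1.15,1.18):
    px,pz=5-110*np.cos(th),94.5+110*np.sin(th)
    a=fsolve(lambda a:(pz-100)*np.cos(a)-(125-px)*np.sin(a)+4,.8)[0]
    print(th,a,proj(s,corner(a,-.1)),"seen 281.4,141")
for a in(.8,.82,.84,.86,.88,.9): print(a,proj(s,corner(a,.1)),proj(s,corner(a,-.1)))
import cv2
i=cv2.imread("pics/s5.png");cv2.imwrite("pics/f.png",cv2.resize(i[115:175,235:295],None,fx=10,fy=10,interpolation=cv2.INTER_CUBIC))
```

```text
1.12 0.5289085919719092 (np.float64(281.72609007781256), np.float64(143.0953861691167)) seen 281.4,141
1.15 0.5431626530438541 (np.float64(281.2363203537699), np.float64(142.3442026317074)) seen 281.4,141
1.18 0.5574061198564583 (np.float64(280.7337394841897), np.float64(141.59750390670462)) seen 281.4,141
0.8 (np.float64(263.24531444304307), np.float64(162.02524493413497)) (np.float64(270.2471141370758), np.float64(129.66878843585852))
0.82 (np.float64(262.1157885437188), np.float64(161.0698057384295)) (np.float64(269.2302146827278), np.float64(128.767650500255))
0.84 (np.float64(260.9626969565191), np.float64(160.1295421521892)) (np.float64(268.1919514880239), np.float64(127.88143948877996))
0.86 (np.float64(259.78654562783544), np.float64(159.2049850442548)) (np.float64(267.1327759080237), np.float64(127.01064409210507))
0.88 (np.float64(258.58785812323384), np.float64(158.29665879817077)) (np.float64(266.05315452869246), np.float64(126.15574649175998))
0.9 (np.float64(257.3671753600446), np.float64(157.40508079669496)) (np.float64(264.9535689317785), np.float64(125.31722190635031))
```

View pics/f.png

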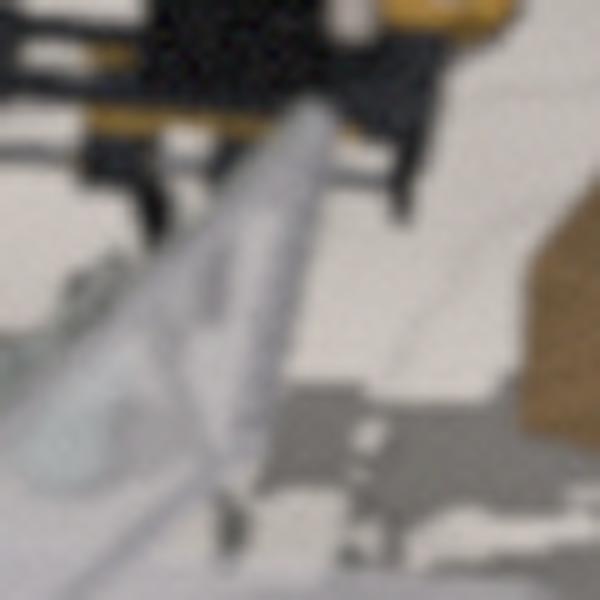

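Call:
{"op": "play_rows", "data": {"rows": [[6, [-0.5, 0, 0], 0], [6, [-1, 0, 0], 0], [6, [-1, 0, 0], 0]]}}

```text
clock: 9.65
tcp_pos: [0.6732, -0.2439, 0.1518]
orientation: [[-0.164, 0.986, 0.003], [0.986, 0.164, -0.0], [-0.001, 0.003, -1.0]]
ft_force: [3.9, -2.7, 5.0]
opening: 0.132
grasp_force: 10.0
```

```bash
python3 st.py
```

```text
t 9.65 case xyz [  29.6 -185.9  170.8] th 1.883 rad 80.2 F tan 1.6565432379274894 rad 5.831426748203956 y -3.3167028223325294 open 11.459813406528076 10.011828392744064
```

The bar now pulls the hand forward, which fits the pin rounding the hole's lip, partly in. I'll advance in small steps.

Call:
{"op": "play_rows", "data": {"rows": [[6, [0, 0.3, 0.1], 0], [6, [0, 0.6, 0.2], 0], [6, [0, 0.8, 0.3], 0], [6, [0, 0.8, 0.3], 0]]}}

```text
clock: 10.05
tcp_pos: [0.674, -0.2438, 0.1514]
orientation: [[-0.164, 0.986, 0.003], [0.987, 0.164, -0.0], [-0.001, 0.003, -1.0]]
ft_force: [4.2, -3.6, 5.7]
opening: 0.138
grasp_force: 10.0
```

```bash
python3 st.py
```

```text
t 10.05 case xyz [  30.4 -186.   170.4] th 1.894 rad 80.1 F tan 1.6091874730982234 rad 6.55925603319612 y -4.269478742239316 open 11.986824833993222 10.011321902275085
```

Call:
{"op": "play_rows", "data": {"rows": [[6, [0, 0.3, 0.1], 0], [6, [0, 0.6, 0.2], 0], [6, [0, 0.8, 0.3], 0], [6, [0, 0.8, 0.3], 0]]}}

```text
clock: 10.45
tcp_pos: [0.6742, -0.2438, 0.1513]
orientation: [[-0.164, 0.987, 0.002], [0.987, 0.164, -0.001], [-0.001, 0.002, -1.0]]
ft_force: [1.0, -2.1, 7.4]
opening: 0.133
grasp_force: 10.0
```

```bash
python3 st.py
```

```text
t 10.45 case xyz [  30.7 -186.   170.3] th 1.897 rad 80.0 F tan -1.7283020167316203 rad 7.269670033320766 y -2.2039090299828086 open 11.565606786596735 10.008282959461212
```

Run:
```python
from h import *
from workcell import arm
import cv2
s=arm.snapshot("side");cv2.imwrite("pics/s6.png",s["img"]);t=arm.snapshot("top");cv2.imwrite("pics/t6.png",t["img"])
A,B=[cv2.cvtColor(cv2.imread(f"pics/{n}.png"),cv2.COLOR_BGR2GRAY).astype(np.float32) for n in("s5","s6")]
# shift of the lid's corner patches and of a fixed patch, by phase correlation
for (u,v,r) in((255,160,9),(262,140,9),(285,195,12),(235,160,9)):
    w=cv2.createHanningWindow((2*r,2*r),cv2.CV_32F);print((u,v),cv2.phaseCorrelate(A[v-r:v+r,u-r:u+r],B[v-r:v+r,u-r:u+r],w))
i=[cv2.resize(cv2.imread(f"pics/{n}.png")[118:173,240:280],(400,550),interpolation=cv2.INTER_CUBIC) for n in("s5","s6")]
cv2.imwrite("pics/g.png",np.hstack(i))
```

```text
(255, 160) ((0.4530095666164744, -0.35861227090473236), 1.018890020288067)
(262, 140) ((0.713066185320633, 0.18657917024916237), 0.6492811058774407)
(285, 195) ((-0.1671532096274415, -0.04550110074682934), 0.9086259926358858)
(235, 160) ((-0.2384348984904605, 0.11383901164857058), 0.9237815031298885)
```

View pics/g.png

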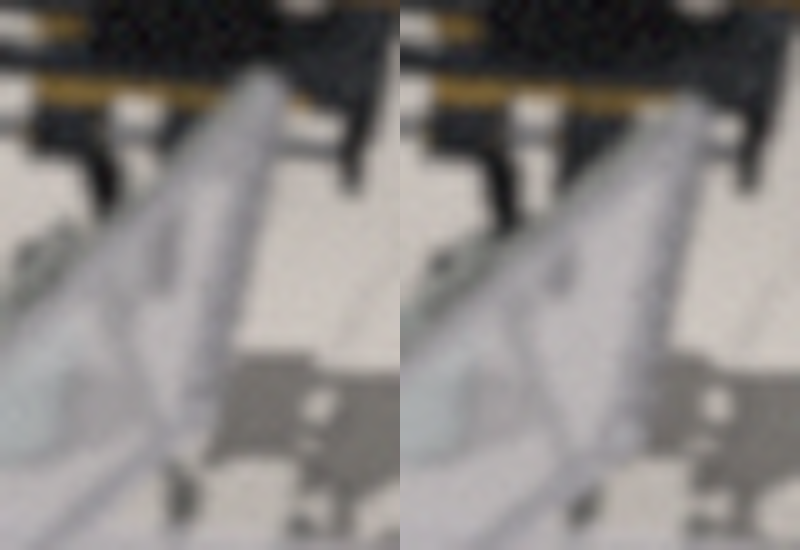

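In the side-by-side picture the lid's right front corner drops from (275,70) to about (295,100) in the crop, 2 to 3 px or about 0.06 rad. The pin is seated, so I'll let go and withdraw.

Call:
{"op": "play_rows", "data": {"rows": [[20, [0, 0, 0], 0], [30, [0, 0, 0], 0], [40, [0, 0, 0], 0], [50, [0, 0, 0], 0], [50, [0, 0, -8], 0], [50, [0, 0, -18], 0], [50, [0, 0, -30], 0], [50, [0, 0, -45], 0], [50, [-10, 0, -65], 0], [50, [-30, 0, -85], 0]]}}

```text
clock: 11.55
tcp_pos: [0.679, -0.2717, 0.2378]
orientation: [[-0.166, 0.986, 0.001], [0.986, 0.166, 0.001], [0.0, 0.002, -1.0]]
ft_force: [0.8, 0.4, -0.3]
opening: 0.579
grasp_force: 0.0
```

Call:
{"op": "play_rows", "data": {"rows": [[50, [-30, 0, -20], 0], [50, [-70, 0, -30], 0], [50, [-100, 0, -30], 0], [50, [-100, 0, -30], 0], [50, [-100, 0, -30], 0], [50, [-100, 0, -30], 0]]}}

```text
clock: 12.15
tcp_pos: [0.6952, -0.3706, 0.266]
orientation: [[-0.165, 0.986, 0.001], [0.986, 0.165, 0.001], [0.0, 0.001, -1.0]]
ft_force: [0.1, 0.1, 0.4]
opening: 0.575
grasp_force: 0.0
```

Run:
```python
from workcell import arm
import cv2,numpy as np
o=arm.observe();print(o["clock"],o["tcp_pos"],o["ft_force"],np.abs(o["joint_velocities"]).max())
s=arm.snapshot("side")["img"];cv2.imwrite("pics/s7.png",s)
cv2.imwrite("pics/h.png",np.hstack([cv2.resize(i[105:205,200:300],(400,400)) for i in(cv2.imread("pics/s6.png"),s)]))
```

```text
12.15 [ 0.69516336 -0.37062399  0.26595168] [0.08335511 0.11089245 0.37649495] 0.008705335405767695
```

View pics/h.png

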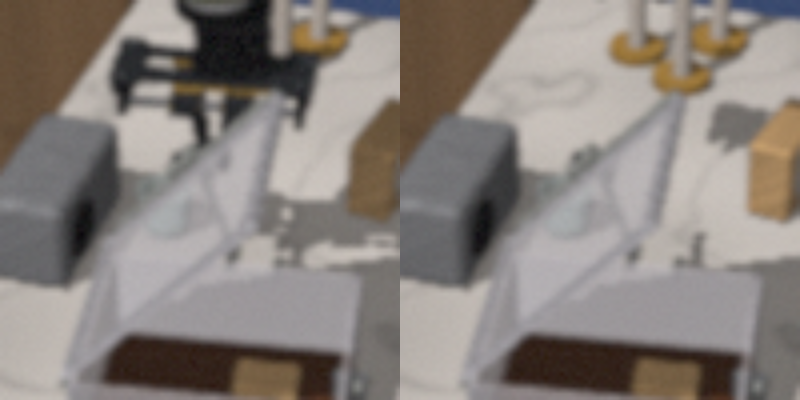

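The lid stands at the same angle with the hand away (corner near (280,95) in both halves), and the ornaments are in place. I'll hand it in.

```bash
python3 -c "
from workcell import arm
print(arm.job_done())"
```

```text
the job is handed in; nothing more can be done
None
```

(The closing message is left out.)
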